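# Slide the L-shaped spacer along the jig rail into its corner pocket

## Robot

A 6-joint arm with a two-finger parallel gripper is mounted at the origin on the work surface. World frame = base frame: x ahead of the robot, y to its left, z up, the work surface at z = 0. Lengths are in m, angles in rad, forces in N, time in s.
With the tool pointing down it reaches from about 0.375 to 0.975 m from the base axis. Payload 3.8 kg.
Tool frame: the origin (TCP) lies midway between the tips of the shut fingers; the grasp point (between the pads) lies 19 mm behind it; z points along the fingers, y is the line along which they close (so a half turn about z gives the same grasp; the last joint's range is limited). The gripper opens to 85 mm and grips with 20 to 120 N. Pads are 22 mm wide; open, the fingers measure 114 mm over their backs; the gripper's body (76 mm by 85 mm) begins 54 mm behind the grasp point. The pads swing forward as they close: fully open they stand 13 mm farther back than shut.
Start: joints at [-1.335, 0.264, 1.604, -0, 1.274, -0.037], TCP at [0.182, -0.65, 0.206] pointing down, gripper open.
Joint ranges: [-2.63, 2.63], [-0.94, 2.18], [0.31, 2.57], [-1.31, 4.45], [0, 2.66], [-2.55, 2.55]. Speed limits (rad/s): [2.57, 2.57, 3.14, 3.14, 3.14, 3.14].

## Interface

Orientations are given as a rotation vector (axis times angle).
In Python, from workcell import bot gives the robot as it stands.
- The arm moves only by the tool jog_arm, never from a script. Its argument "motion" is a list of rows, each a list of 5 numbers: the opening, from -1 (shut) to 1 (fully open), then the shift along the tool's x, y, z in mm, then the turn about the tool's z in degrees. In form: [[claw, x, y, z, twist], ...]. A call has 1 to 10 rows; each row shifts and turns the commanded pose from where the row before left it, along the tool's axes as they then stand; what a row does not reach is not made up. A row lasts 1/12 s, in which the tool goes at most 41.7 mm and 7.16 degrees, less where a joint would pass 70% of its speed; a pose out of reach is approached as far as the arm can. A call with a gripper value outside its range is refused whole. The fingers move at their own pace and stop on an object; "force" is the grip in N (left out, the last holds). Time passes only in rows, so rows that do not move let the fingers close. It gives the time, the measured TCP pose, the force, the opening and the grip force at its end, in the units of the state.
- bot.read_state(): the state, without advancing time (a new reading comes with each control period).
- bot.read_camera(name): name is "scene" or "top" or "wrist"; returns (picture, depth): 384x512x3 uint8, red, green, blue; 384x512 float32, m along the optical axis (not along the pixel's ray), 0 where there is no reading.
- bot.get_calibration(name): a dict with "vfov" (degrees; the focal length in pixels is half the picture's height over the tangent of half this angle, whatever the lens; pixels are square), "cx", "cy" (the principal point, pixels), "rvec" (rotation vector, rad) and "tvec" (3), from world to camera coordinates, as OpenCV has them; the wrist camera has in their place "tool_from_camera" (4x4, takes a point from camera to tool coordinates, whose origin is the TCP and whose axes are the flange's). Camera axes: x right, y down, z forward; pixel columns grow to the right and rows downward; lengths in m; the calibration is good to about 2 mm. The wrist camera is an equidistant fisheye: a pixel r from the principal point sees the ray r / f radians off the axis. A picture is of the moment at which its call begins: read the wrist's pose just before it. get_calibration takes no time and is no camera call.
- bot.finish_job(): hands the job in; it is judged then, once.
The state is a dict: "time": time; "q": joint angles; "joint_vel": joint speeds; "joint_torque": joint torques, N m; "tool_pos": TCP position; "tcp_rot": TCP orientation; "wrist_force": force on the tool from outside, world axes, zero at the start; "torque": the same for the moment, N m; "width": opening from 0.0 (shut) to 1.0 (fully open); "grip_force": force on a finger pad.
Only numpy, scipy, OpenCV 4.12 (cv2) and the standard library are available. Lean on these libraries where they do the work, as an engineer would, in place of code of your own. Each camera call takes 0.05 s, during which the arm holds its last target. There are 200 camera calls.

## Task

Set up the gluing jig: with the fingertips only, push the L-shaped wooden spacer straight over against the jig's long rail until it lies flat along it, then slide it along the rail, keeping it snug against the rail all the way, into the corner pocket until it is fully home against the end stop. Do not pick it up or tip it, leave the other things where they are, and finish with the hand clear.

Things in the scene. Friction and masses are not known exactly. Their poses are not given: they have to be found in the camera images.
- spacer: Loose L-shaped spacer of pale wood, 24 mm high, about 50 g, flat on the jig board. Origin: underside, at the inner corner of the L; z up. Long leg: x 0 to 24, y -60 to 30 mm; heel: x -24 to 0, y 0 to 30 mm. Face x = 24 goes on the rail, end y = 30 on the end stop; the inner corner is open to -x and -y. Starts off the rail, up to 0.45 rad from square, the right way round.
- spacer_toe (a point): Underside corner of the spacer at (+24, +30, 0) mm in its frame: rail side, leading end. It belongs at jig_corner. Axes as the spacer's.
- spacer_tail (a point): Underside corner of the spacer at (+24, -60, 0) mm in its frame: rail side, trailing end. Axes as the spacer's.
- jig: Fixed gluing jig: grey board 175 x 345 mm, 12 mm thick, with wooden strips 16 mm high on it (tops 28 mm above the table). Origin under the board's centre, at table height. z up, +x (away from the robot) towards the rail, +y (robot's left) along the rail towards the end stop. Place and yaw (within 0.35 rad) vary.
- jig_corner (a point): Inner corner of the pocket on the board's top (62.5, 150, 12 mm in the jig), axes as the jig's. Rail's inner face: x = 0, y -322 to 22 mm, rail 25 mm wide. End stop's face: y = 0, x -76 to 0. A keeper strip closes the pocket's third side: inner face x = -52, 24 mm wide, y -20 to 0; the spacer's 48 mm deep leading end has 4 mm to spare. Board's near edge: x = -150.
- strip: Bystander: a loose straight square stick 22 x 85 x 22 mm lying on the jig board about 120 mm from the rail, near the pocket end. Not the spacer (it has no heel). Origin under its centre, length along y.
- offcut: Bystander: a loose thin chip of wood 24 x 30 x 8 mm on the jig board, near the end away from the pocket. Origin under its centre.
- mallet: Bystander: a dark-headed mallet standing on its head (92 mm across), handle up, 245 mm tall. Origin under its centre.
- clamp: Bystander: a bar clamp lying flat, bar 300 mm long along y, arms 100 mm towards +x, 25 mm high. Origin under the middle of the bar.
- glue: Bystander: a glue bottle, 60 mm across, 150 mm tall. Origin under its centre.
- phone: Bystander: a phone lying flat, 150 x 73 x 8 mm. Origin under its centre.
- wingknob: Bystander: a small T-shaped wooden knob, about 75 mm across, 24 mm high. Origin under its hub.
- mug: Bystander: a white mug, 80 mm across, 90 mm tall, handle at +y. Origin under its centre.
Mind the look-alikes: they are no part of the job. What is shaped like the spacer but orange or red is not meant.

How it is judged:
On the way, in this order (a step that is already met when the one before it is completed fails the run):
1. the spacer lies flat against the rail (both rail-side corners within 3 mm), its leading end still more than 80 mm from the end stop (x of each of spacer_toe, spacer_tail in the frame of jig_corner above -0.003 m and y of spacer_toe in the frame of jig_corner below -0.08 m), for 0.1 s.
2. the spacer is home in the pocket: against the rail and the end stop within 3 mm, flat on the board (x of each of spacer_toe, spacer_tail in the frame of jig_corner above -0.003 m and y of spacer_toe in the frame of jig_corner above -0.003 m and z of spacer in the frame of jig_corner below 0.003 m and angle between spacer's own z axis and vertical below 0.06 rad), for 0.2 s.
At the end, for the whole second after the job is handed in: The spacer rests flat on the jig board in the corner pocket: both rail-side corners within 3 mm of the rail and its leading end within 3 mm of the end stop, at rest; every bystander within 15 mm of where it stood (all of step 2 and linear speed of spacer below 0.01 m/s and distance of each of strip, offcut, mallet, clamp, glue, phone, wingknob, mug from where it was at the start of the episode below 0.015 m); the robot touches nothing.
It fails at once if the spacer is lifted more than 6 mm off the board or tipped more than 0.2 rad (z of spacer in the frame of jig_corner above 0.006 m or angle between spacer's own z axis and vertical above 0.2 rad).
It fails at once if the spacer comes more than 6 mm off the rail at either end while its leading end is within 80 mm of the end stop (y of spacer_toe in the frame of jig_corner above -0.08 m and x of any of spacer_toe, spacer_tail in the frame of jig_corner below -0.006 m).
It fails at once if a bystander is moved more than 15 mm (distance of any of strip, offcut, mallet, clamp, glue, phone, wingknob, mug from where it was at the start of the episode above 0.015 m).
It also fails if it takes over 43 s, if anything falls off the work surface, if the arm or the gripper's body presses on something with over 40 N, if the wrist force passes 120 N, or if a joint passes its speed limit or range.

## Working session

There is one attempt and no reset: what is moved stays moved. The work goes in short steps, Python scripts to look and compute and a tool call to move; the robot and the scene stay as the last step left them, time stands still between calls to the robot, and variables do not carry over. Pictures are saved under pics/ and viewed, at most 10 in all, crops included, and the job is handed in when it is done.

Besides the shell and the picture viewer there is one more tool, called by a JSON object that holds its "method" and its "body". jog_arm: Moves the arm, as the interface text tells. Its arguments: {"type":"object","properties":{"motion":{"type":"array"},"force":{"type":"number"}},"required":["motion"]}

```bash
mkdir -p pics; ls
cat > h.py <<'E'
import numpy as np, cv2
from scipy.spatial.transform import Rotation as R
from workcell import bot
def cal(n):
    c=bot.get_calibration(n); f=192/np.tan(np.radians(c['vfov'])/2)
    return f,c['cx'],c['cy'],R.from_rotvec(np.ravel(c['rvec'])).as_matrix(),np.ravel(c['tvec'])
def at_z(n,u,v,z):
    f,cx,cy,Rm,t=cal(n); d=Rm.T@np.array([(u-cx)/f,(v-cy)/f,1]); o=-Rm.T@t
    return o+d*(z-o[2])/d[2]
def proj(n,p):
    f,cx,cy,Rm,t=cal(n); q=Rm@np.array(p)+t
    return f*q[0]/q[2]+cx,f*q[1]/q[2]+cy
E
python3 - <<'E'
from h import *
for n in ('top','scene'):
    im,d=bot.read_camera(n); cv2.imwrite(f'pics/{n}0.png',cv2.resize(im[:,:,::-1],(800,600),interpolation=cv2.INTER_CUBIC)); np.save(n+'.npy',d); cv2.imwrite(f'{n}raw.png',im[:,:,::-1])
s=bot.read_state(); print(s)
print(bot.get_calibration('top'))
E
```

```text
pics
{'time': 0.1, 'q': array([-1.33488329e+00,  2.64701828e-01,  1.60525319e+00,  2.70449913e-05,
        1.27370335e+00, -3.69173972e-02]), 'joint_vel': array([-0.00212406, -0.00103168, -0.00385701, -0.00051721,  0.00035748,
       -0.00010767]), 'joint_torque': array([ 4.67602064e-07, -5.16708148e+01, -3.68589413e+01, -9.51104948e-05,
        6.25208908e-03,  7.31648214e-06]), 'tool_pos': array([ 0.18171223, -0.64933416,  0.20526189]), 'tcp_rot': array([-3.11036957e+00, -4.26940854e-01,  2.81727604e-04]), 'wrist_force': array([ 0.02323821,  0.19809975, -0.37054653]), 'torque': array([-0.05595589, -0.06185829, -0.00240659]), 'grip_force': 0.0, 'width': 1.003122776591475}
{'vfov': 47.64659849726376, 'cx': 248.77040450211666, 'cy': 184.2415356063449, 'rvec': array([ 2.17391388, -2.12215403,  0.15161141]), 'tvec': array([-0.0035697 ,  0.5562418 ,  1.19730443])}
```

View pics/top0.png

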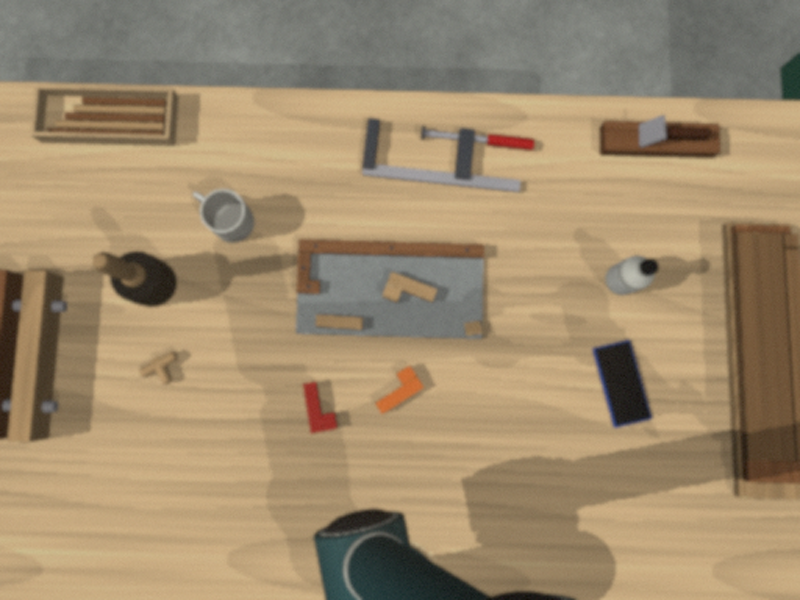

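View pics/scene0.png

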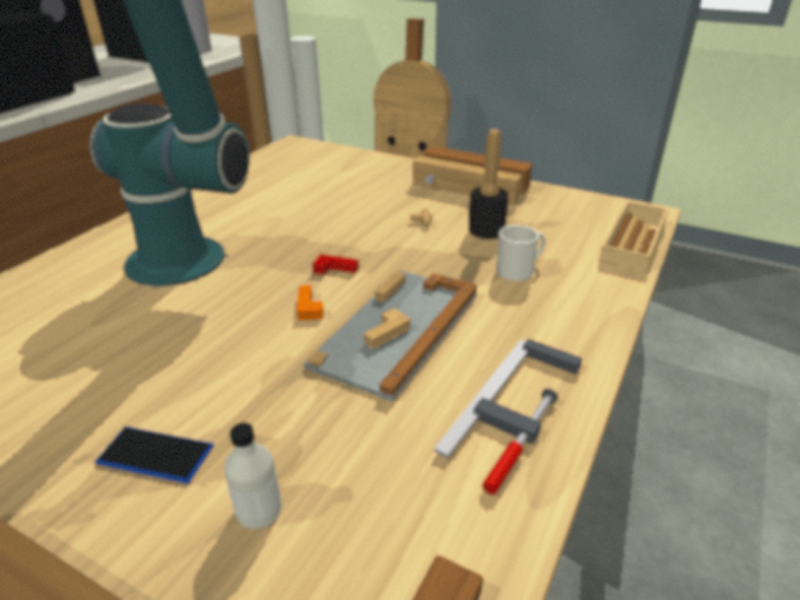

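The top view shows the jig at (300–485, 240–337), with the rail on the upper side and the pocket at upper left. The spacer is near (410, 288), the strip at (338, 322) and the offcut at (473, 328). Next I'll enlarge this region.

Run:
```python
import cv2
im=cv2.imread('topraw.png')[148:220,184:316]
cv2.imwrite('pics/crop.png',cv2.resize(im,None,fx=6,fy=6,interpolation=cv2.INTER_CUBIC))
```

```text
(no output)
```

View pics/crop.png

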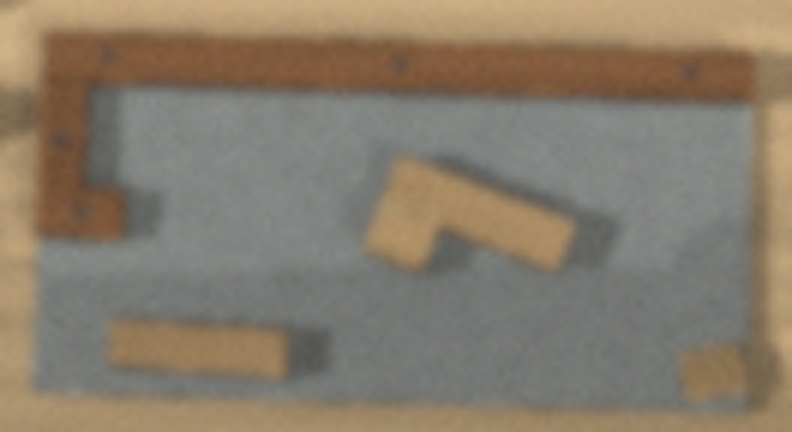

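The crop shows the spacer's toe at (402,156), tail at (578,218), tail's inner corner at (555,272), heel at (364,247)/(418,272) and inner corner at (440,226). The rail's inner edge runs from (90,86) to (753,102), and the end stop's face is at u≈88.

```bash
cat >> h.py <<'E'
def fit(loc,w):
    loc=np.array(loc,float);w=np.array(w); a=loc-loc.mean(0);b=w-w.mean(0)
    th=np.arctan2((a[:,0]*b[:,1]-a[:,1]*b[:,0]).sum(),(a*b).sum())
    M=np.array([[np.cos(th),-np.sin(th)],[np.sin(th),np.cos(th)]]); t=w.mean(0)-M@loc.mean(0)
    return t,th,np.linalg.norm(loc@M.T+t-w,axis=1)
E
python3 - <<'E'
from h import *
P=lambda u,v,z:at_z('top',184+(u+.5)/6-.5,148+(v+.5)/6-.5,z)[:2]
# jig corner frame
jl=[(25,22),(25,-322),(0,-322),(0,0),(-52,-20),(-76,-20),(-76,22)]
jp=[(48,35),(755,52),(753,102),(90,84),(124,190),(124,238),(40,235)]
t,th,e=fit(np.array(jl)/1e3,[P(*p,.028) for p in jp]); print('jig',t,th,e*1e3)
jb=[(-150,22.5),(-150,-322.5)]
print('board near', [P(36,392,.012),P(748,410,.012)])
sl=[(24,30),(24,-60),(0,-60),(0,0),(-24,0),(-24,30)]
sp=[(402,156),(578,218),(555,272),(440,226),(418,272),(364,247)]
s,sh,se=fit(np.array(sl)/1e3,[P(*p,.036) for p in sp]); print('sp',s,sh,se*1e3)
c,si=np.cos(th),np.sin(th); J=np.array([[c,si],[-si,c]])
print('near in jig',[J@(P(*p,.012)-t)*1e3 for p in [(36,392),(748,410)]])
c,si=np.cos(sh),np.sin(sh); S=np.array([[c,-si],[si,c]])
for l in sl: print(l,(J@(S@(np.array(l)/1e3)+s-t)*1e3).round(1))
for p in [(107,320),(290,330),(287,380),(107,366)]: print('strip',(J@(P(*p,.034)-t)*1e3).round(1))
for p in [(682,352),(740,345),(745,395),(690,400)]: print('off',(J@(P(*p,.02)-t)*1e3).round(1))
print(sh-th)
E
```

```text
jig [0.62088792 0.15706524] -0.004702384946134989 [2.35018362 1.30260417 1.95530873 0.75855362 0.8955666  1.19303154
 2.48069595]
board near [array([0.47253969, 0.17827007]), array([ 0.47213547, -0.16345983])]
sp [ 0.55518247 -0.01335333] -0.349093287411185 [1.31271252 2.70058279 1.69673436 0.89312329 1.75557756 0.80345772]
near in jig [array([-148.44630451,   20.50700628]), array([-147.24358167, -321.22102026])]
(24, 30) [ -32.2 -150.6]
(24, -60) [ -62.6 -235.3]
(0, -60) [ -85.2 -227.2]
(0, 0) [ -64.9 -170.7]
(-24, 0) [ -87.5 -162.6]
(-24, 30) [ -77.4 -134.4]
strip [-115.   -14.5]
strip [-117.2 -101.2]
strip [-140.9 -100.6]
strip [-136.8  -15.4]
off [-121.  -288.3]
off [-116.8 -316. ]
off [-140.7 -318.6]
off [-143.9 -292.4]
-0.34439090246505
```

{"method": "jog_arm", "body": {"motion": [[-0.5,0,0,0,5.3],[-0.5,0,0,0,5.3],[-0.5,0,0,0,5.3],[-0.5,17,-32,0,0],[-0.5,17,-32,0,0],[-0.5,17,-32,0,0],[-0.5,17,-32,0,0],[-0.5,17,-32,0,0],[-0.5,17,-32,0,0],[-0.5,17,-32,0,0]]}}

```text
time: 0.93
tool_pos: [0.3021, -0.4246, 0.2059]
tcp_rot: [-3.141, 0.008, 0.001]
wrist_force: [0.9, -0.2, 0.0]
width: 0.252
grip_force: 0.0
```

{"method": "jog_arm", "body": {"motion": [[-0.5,17,-32,0,0],[-0.5,17,-32,0,0],[-0.5,17,-32,0,0],[-0.5,17,-32,0,0],[-0.5,17,-32,0,0],[-0.5,17,-32,0,0],[-0.5,17,-32,0,0],[-0.5,17,-32,0,0],[-0.5,17,-32,0,0],[-0.5,17,-32,0,0]]}}

```text
time: 1.77
tool_pos: [0.4736, -0.1056, 0.2062]
tcp_rot: [-3.142, 0.007, 0.001]
wrist_force: [0.7, -0.1, -0.1]
width: 0.25
grip_force: 0.0
```

{"method": "jog_arm", "body": {"motion": [[-0.5,15,-30,20,0],[-0.5,14,-30,30,0],[-0.5,0,0,30,0],[-0.5,0,0,30,0],[-0.5,0,0,20,0],[-0.5,0,0,0,0],[-0.5,0,0,0,0]]}}

```text
time: 2.35
tool_pos: [0.5001, -0.0492, 0.0771]
tcp_rot: [-3.141, 0.007, 0.006]
wrist_force: [-0.1, -0.3, -0.2]
width: 0.255
grip_force: 0.0
```

Run:
```python
from h import *
s=bot.read_state(); print(s['tool_pos'],s['tcp_rot'],s['width'])
im,d=bot.read_camera('wrist'); c=bot.get_calibration('wrist'); print(c)
cv2.imwrite('pics/w1.png',cv2.resize(im[:,:,::-1],(800,600),interpolation=cv2.INTER_CUBIC))
```

```text
[ 0.50009025 -0.0491997   0.07709175] [-3.14097701  0.00703758  0.00630121] 0.25493793868082665
{'vfov': 65.70646984690485, 'cx': 253.6228322117568, 'cy': 188.74950620658507, 'tool_from_camera': array([[-5.84883742e-04, -9.44742365e-01, -3.27813242e-01,
         8.41283528e-02],
       [ 9.99999689e-01, -3.79395016e-04, -6.90798864e-04,
        -5.70673888e-04],
       [ 5.28256243e-04, -3.27813544e-01,  9.44742294e-01,
        -1.67655367e-01],
       [ 0.00000000e+00,  0.00000000e+00,  0.00000000e+00,
         1.00000000e+00]])}
```

View pics/w1.png

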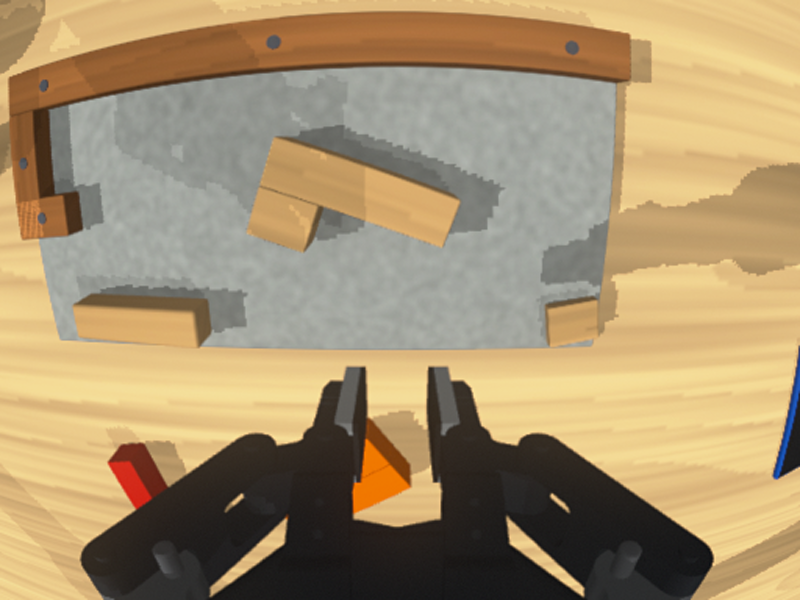

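The wrist view is clear. The spacer's top corners are toe (277,137), tail (461,200), (444,246), inner corner (323,207), and heel (306,250)/(248,233). The fingertips are at (345–365,368) and (429–447,368), with the wider backing starting at about x = 320 and x = 475. The pocket's inner top corner is near (48,108).

```bash
cat >> h.py <<'E'
def wray(u,v,pose):
    c=bot.get_calibration('wrist'); f=192/np.tan(np.radians(c['vfov'])/2)
    a,b=u-c['cx'],v-c['cy']; r=np.hypot(a,b); k=np.sin(r/f)/max(r,1e-9)
    T=c['tool_from_camera']; d=T[:3,:3]@np.array([a*k,b*k,np.cos(r/f)]); o=T[:3,3]
    if pose is None: return o,d
    Rm=R.from_rotvec(pose[1]).as_matrix(); return Rm@o+pose[0],Rm@d
def w_z(u,v,z,pose):
    o,d=wray(u,v,pose); return o+d*(z-o[2])/d[2]
sl=np.array([(24,30),(24,-60),(0,-60),(0,0),(-24,0),(-24,30)])/1e3
def jigframe(t,th,p): 
    c,s=np.cos(th),np.sin(th); return (np.array([[c,s],[-s,c]])@(np.array(p)-t)*1e3).round(1)
E
python3 - <<'E'
from h import *
s=bot.read_state(); pose=(s['tool_pos'],s['tcp_rot'])
P=lambda u,v,z:w_z(u*.64,v*.64,z,pose)[:2]
jl=[(0,-322),(0,0),(-52,-20),(25,-322),(-52,0)]
jp=[(630,81),(48,108),(78,194),(629,34),(38,196)]
t,th,e=fit(np.array(jl)/1e3,[P(*p,.028) for p in jp]); print('jig',t,th,e*1e3)
sp=[(277,137),(461,200),(444,246),(323,207),(306,250),(248,233)]
q,sh,se=fit(sl,[P(*p,.036) for p in sp]); print('sp',q,sh,se*1e3)
c,si=np.cos(sh),np.sin(sh); S=np.array([[c,-si],[si,c]])
for l in sl: print(jigframe(t,th,S@l+q))
print('tips',[(w_z(u*.64,v*.64,0,None)*1e3).round(1) for u,v in [(345,368),(365,368),(429,368),(447,368)]])
print('backing at z=-20',[(w_z(u*.64,v*.64,-.015,None)*1e3).round(1) for u,v in [(320,400),(475,400),(330,383)]])
E
```

```text
jig [0.62312823 0.15332464] -0.00279207072780187 [2.82831966 7.05407928 6.01279769 3.13202241 7.17209856]
sp [ 0.55684368 -0.01487455] -0.3482866539217881 [0.6469466  0.7944882  0.57450204 1.2315961  1.28679628 0.09057639]
[ -33.1 -148.3]
[ -63.6 -233. ]
[ -86.1 -224.8]
[ -65.8 -168.4]
[ -88.4 -160.3]
[ -78.2 -132. ]
tips [array([ -5.7, -21.7,   0. ]), array([ -5.6, -13.5,   0. ]), array([-5.6, 12.6,  0. ]), array([-5.7, 20. ,  0. ])]
backing at z=-20 [array([-12. , -30.3, -15. ]), array([-12.1,  29.9, -15. ]), array([ -4.3, -25.9, -15. ])]
```

{"method": "jog_arm", "body": {"motion": [[-0.65,2,-6,20,0],[-0.65,0,0,20,0],[-0.65,0,0,12,0],[-0.65,0,0,5,0],[-0.65,0,0,0,0],[-0.65,0,0,0,0],[-0.65,0,0,0,0]]}}

```text
time: 2.98
tool_pos: [0.505, -0.0439, 0.0229]
tcp_rot: [3.141, -0.008, 0.004]
wrist_force: [-0.0, 0.2, -0.1]
width: 0.174
grip_force: 0.0
```

{"method": "jog_arm", "body": {"motion": [[-0.65,4,0,0,0],[-0.65,4,0,0,0],[-0.65,4,0,0,0],[-0.65,4,0,0,0],[-0.65,4,0,0,0],[-0.65,0,0,0,0]]}}

```text
time: 3.48
tool_pos: [0.5251, -0.0437, 0.0218]
tcp_rot: [3.141, -0.007, 0.002]
wrist_force: [0.1, -0.1, 0.2]
width: 0.174
grip_force: 0.0
```

Run:
```python
from h import *
s=bot.read_state(); print(s['tool_pos'],s['wrist_force'],s['width'])
im,d=bot.read_camera('wrist')
cv2.imwrite('pics/w2.png',cv2.resize(im[:,:,::-1],(800,600),interpolation=cv2.INTER_CUBIC))
```

```text
[ 0.52506056 -0.04372585  0.02176381] [ 0.10344431 -0.11450358  0.24469486] 0.17408353357921758
```

View pics/w2.png

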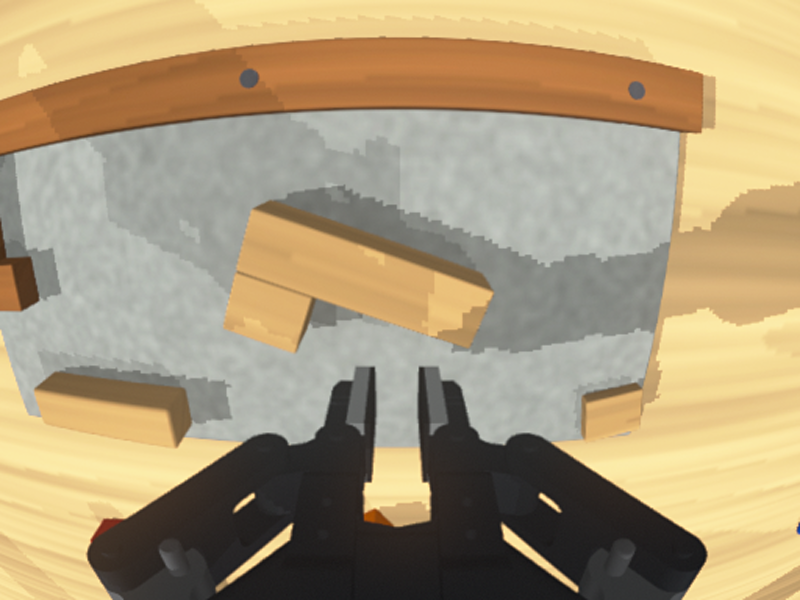

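The fingers are about 12 mm short of the leg and sit clear of the heel. The spacer hasn't been touched and the bystanders are clear. I'll lower slightly and push.

{"method": "jog_arm", "body": {"motion": [[-0.65,2,0,4,0],[-0.65,4,0,0,0],[-0.65,4,0,0,0],[-0.65,3,0,0,0],[-0.65,3,0,0,0],[-0.65,3,0,0,0],[-0.65,3,0,0,0],[-0.65,3,0,0,0],[-0.65,3,0,0,0],[-0.65,0,0,0,0]]}}

```text
time: 4.37
tool_pos: [0.5526, -0.0439, 0.0177]
tcp_rot: [3.141, -0.007, 0.001]
wrist_force: [0.5, -0.0, 0.1]
width: 0.171
grip_force: 0.0
```

{"method": "jog_arm", "body": {"motion": [[-0.65,3,0,0,0],[-0.65,3,0,0,0],[-0.65,3,0,0,0],[-0.65,3,0,0,0],[-0.65,0,0,0,0]]}}

```text
time: 4.78
tool_pos: [0.5646, -0.0439, 0.0177]
tcp_rot: [3.142, -0.007, 0.001]
wrist_force: [-0.1, 0.2, 0.4]
width: 0.176
grip_force: 0.0
```

Run:
```python
from h import *
s=bot.read_state(); print(s['tool_pos'],s['wrist_force'],s['width'])
im,d=bot.read_camera('wrist')
cv2.imwrite('pics/w3.png',cv2.resize(im[:,:,::-1],(800,600),interpolation=cv2.INTER_CUBIC))
```

```text
[ 0.56464251 -0.04389468  0.01768439] [-0.0843569   0.18232361  0.35407126] 0.1758321047708993
```

View pics/w3.png

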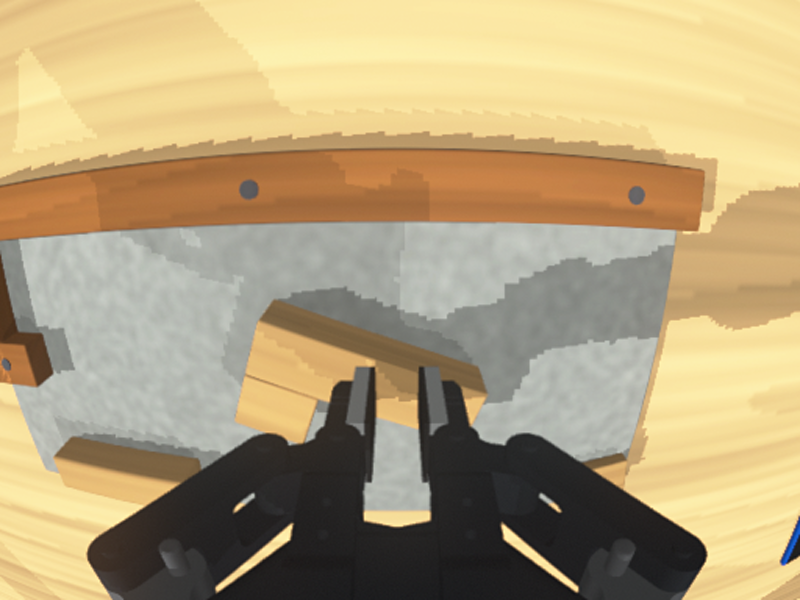

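The spacer has just begun to turn. Its rail-side top edge runs from (262,320) to (485,392). The fingers are on the leg near the tail, and the heel is at (237,415).

Run:
```python
from h import *
s=bot.read_state(); pose=(s['tool_pos'],s['tcp_rot'])
P=lambda u,v,z:w_z(u*.64,v*.64,z,pose)[:2]
a,b,h=P(262,320,.036),P(485,392,.036),P(237,415,.036)
print(a,b,h,np.hypot(*(a-b)),np.arctan2(-(a-b)[0],(a-b)[1]))
print('rail',[P(u,v,.012) for u,v in [(100,233),(400,222),(675,232)]],[P(u,v,.028) for u,v in [(100,236),(400,222),(700,232)]])
```

```text
[0.58733644 0.00465991] [ 0.55761305 -0.07663783] [0.5459318  0.02079493] 0.08656097678047975 -0.3505143675279624
rail [array([0.61765346, 0.08647799]), array([ 0.61736648, -0.04485066]), array([ 0.61628115, -0.16331186])] [array([0.61926753, 0.07467961]), array([ 0.62022428, -0.04474424]), array([ 0.61986453, -0.16518133])]
```

Run:
```python
from h import *
s=bot.read_state(); pose=(s['tool_pos'],s['tcp_rot'])
im,d=bot.read_camera('wrist'); np.save('wd.npy',d)
c=bot.get_calibration('wrist'); f=192/np.tan(np.radians(c['vfov'])/2)
def pt(u,v):
    u,v=round(u*.64),round(v*.64); o,dr=wray(u,v,pose); z=d[v,u]
    r=np.hypot(u-c['cx'],v-c['cy']); return (o+dr*z/np.cos(r/f)).round(4)
for n,u,v in [('spacer top',320,355),('spacer top2',400,400),('heel',270,410),('board',560,270),('board2',150,350),('rail',400,190),('table',400,60),('pad tip L',360,376),('pad tip R',432,376),('padL2',362,420),('back L',342,388),('back',455,390)]: print(n,pt(u,v),d[round(v*.64),round(u*.64)])
```

```text
spacer top [ 0.5739 -0.0158  0.0361] 0.16540834
spacer top2 [ 0.5547 -0.0445  0.0359] 0.17183433
heel [0.5497 0.006  0.0365] 0.17299224
board [ 0.5986 -0.1091  0.0125] 0.17943254
board2 [0.5621 0.0701 0.0121] 0.19213563
rail [ 0.6311 -0.0448  0.0283] 0.15392518
table [ 0.6806 -0.0452  0.0011] 0.163429
pad tip L [ 0.5744 -0.0312  0.053 ] 0.14921089
pad tip R [ 0.5749 -0.0545  0.054 ] 0.1480437
padL2 [ 0.575 -0.034  0.079] 0.12445103
back L [ 0.5712 -0.0256  0.0547] 0.1486037
back [ 0.571  -0.0621  0.0566] 0.1468734
```

The fingertips are actually about 31 mm above the nominal TCP (z≈0.05), so they passed over the spacer without touching it. Before going lower I'll check the clearance of the finger linkage.

Run:
```python
from h import *
s=bot.read_state(); pose=(s['tool_pos'],s['tcp_rot']); print(s['wrist_force'])
d=np.load('wd.npy')
c=bot.get_calibration('wrist'); f=192/np.tan(np.radians(c['vfov'])/2)
T=np.array(s['tool_pos'])
L=[]
for v in range(225,384,2):
  for u in range(40,470,2):
    o,dr=wray(u,v,pose); r=np.hypot(u-c['cx'],v-c['cy']); p=o+dr*d[v,u]/np.cos(r/f)
    if p[2]>.042 and d[v,u]>0: L.append(p-T)
L=np.array(L)*1e3
for z in range(20,140,10):
    m=(L[:,2]>=z)&(L[:,2]<z+10)
    if m.any(): print(z,m.sum(),L[m].min(0).round(0),L[m].max(0).round(0))
```

```text
[ 0.18863467  0.10886713 -0.35895719]Traceback (most recent call last):
  File "<stdin>", line 9, in <module>
  File "h.py", line 19, in wray
    c=bot.get_calibration('wrist'); f=192/np.tan(np.radians(c['vfov'])/2)
ValueError: time passes only in moves, steps and waits
```

{"method": "jog_arm", "body": {"motion": [[-0.65,-10,0,0,0],[-0.65,-20,0,0,0],[-0.65,-20,0,0,0],[-0.65,-4,0,0,0],[-0.65,0,0,0,0]]}}

```text
time: 5.3
tool_pos: [0.5075, -0.0434, 0.017]
tcp_rot: [-3.141, 0.008, 0.003]
wrist_force: [0.7, 0.2, 0.3]
width: 0.172
grip_force: 0.0
```

```bash
sed -i 's/^def wray/import functools\nC=functools.lru_cache(None)(bot.get_calibration)\ndef wray/; s/bot.get_calibration(/C(/; s/lru_cache(None)(C(/lru_cache(None)(bot.get_calibration/' h.py; grep -n "calibration\|C(" h.py
python3 - <<'E'
from h import *
d=np.load('wd.npy')
c=C('wrist'); f=192/np.tan(np.radians(c['vfov'])/2)
L=[]
for v in range(225,384,2):
  for u in range(40,470,2):
    if d[v,u]<=0: continue
    o,dr=wray(u,v,None); r=np.hypot(u-c['cx'],v-c['cy']); p=o+dr*d[v,u]/np.cos(r/f)
    if p[2]<-.023: L.append(p)
L=np.array(L)*1e3
for z in range(20,140,10):
    m=(-L[:,2]>=z)&(-L[:,2]<z+10)
    if m.any(): print(z,m.sum(),L[m].min(0).round(0),L[m].max(0).round(0))
E
```

```text
5:    c=C(n); f=192/np.tan(np.radians(c['vfov'])/2)
19:C=functools.lru_cache(None)(bot.get_calibration)
21:    c=C('wrist'); f=192/np.tan(np.radians(c['vfov'])/2)
20 11 [ -9. -10. -30.] [ 11.  13. -26.]
30 136 [-11. -22. -40.] [ 11.  20. -30.]
40 148 [  2. -22. -50.] [ 12.  20. -40.]
50 170 [-10. -21. -60.] [ 11.  20. -50.]
60 281 [-11. -35. -70.] [ 14.  34. -60.]
70 732 [-12. -43. -80.] [ 14.  42. -70.]
80 1068 [-12. -49. -90.] [ 16.  48. -80.]
90 1185 [ -13.  -55. -100.] [ 18.  55. -90.]
100 1594 [ -13.  -61. -110.] [  18.   59. -100.]
110 2221 [  -4.  -65. -120.] [  21.   63. -110.]
120 838 [  -1.  -63. -127.] [  21.   61. -120.]
```

{"method": "jog_arm", "body": {"motion": [[-0.65,0,0,12,0],[-0.65,0,0,10,0],[-0.65,0,0,4,0],[-0.65,0,0,2,0],[-0.65,0,0,0,0],[-0.65,0,0,0,0]]}}

```text
time: 5.8
tool_pos: [0.5099, -0.0436, -0.011]
tcp_rot: [-3.141, 0.007, 0.001]
wrist_force: [0.7, -0.2, -0.0]
width: 0.176
grip_force: 0.0
```

{"method": "jog_arm", "body": {"motion": [[-0.65,4,0,0,0],[-0.65,4,0,0,0],[-0.65,3,0,0,0],[-0.65,3,0,0,0],[-0.65,3,0,0,0],[-0.65,3,0,0,0],[-0.65,0,0,0,0]]}}

```text
time: 6.38
tool_pos: [0.5307, -0.0437, -0.0103]
tcp_rot: [3.142, -0.007, 0.001]
wrist_force: [-0.2, -0.4, 0.6]
width: 0.176
grip_force: 0.0
```

{"method": "jog_arm", "body": {"motion": [[-0.65,3,0,0,0],[-0.65,3,0,0,0],[-0.65,3,0,0,0],[-0.65,3,0,0,0],[-0.65,3,0,0,0],[-0.65,0,0,0,0]]}}

```text
time: 6.88
tool_pos: [0.5457, -0.0438, -0.0103]
tcp_rot: [3.142, -0.007, 0.001]
wrist_force: [0.6, -0.1, -0.5]
width: 0.173
grip_force: 0.0
```

Run:
```python
from h import *
s=bot.read_state(); print(s['tool_pos'],s['wrist_force'],s['width'])
im,d=bot.read_camera('wrist'); np.save('wd.npy',d); np.savez('pose.npz',p=s['tool_pos'],r=s['tcp_rot'])
cv2.imwrite('pics/w4.png',cv2.resize(im[:,:,::-1],(800,600),interpolation=cv2.INTER_CUBIC))
```

```text
[ 0.54572061 -0.04380891 -0.01031141] [ 0.58105207 -0.05484665 -0.45207448] 0.17266903266217423
```

View pics/w4.png

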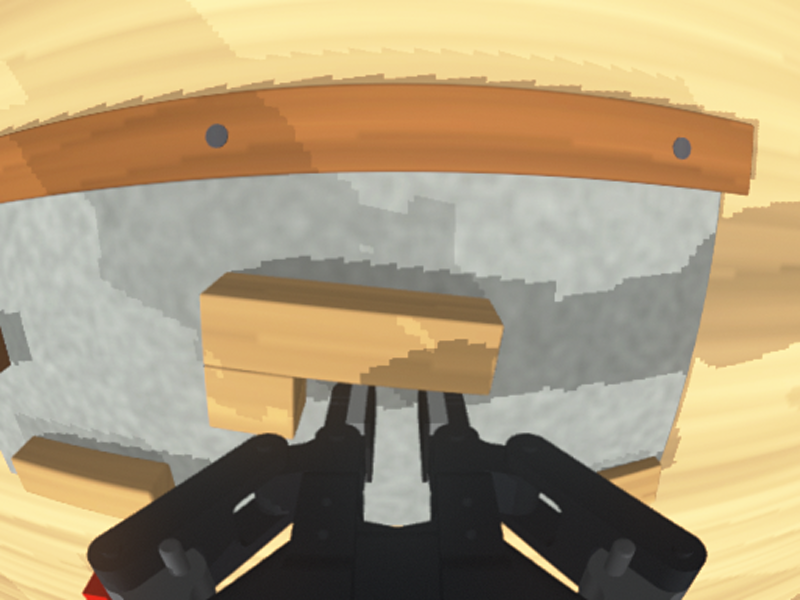

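The push works. The spacer is nearly square, with its rail-side top edge from (202,293) to (503,325), and the fingers sit in the notch on the leg. I'll carry on to the rail.

{"method": "jog_arm", "body": {"motion": [[-0.65,4,0,0,0],[-0.65,4,0,0,0],[-0.65,4,0,0,0],[-0.65,4,0,0,0],[-0.65,4,0,0,0],[-0.65,4,0,0,0],[-0.65,4,0,0,0],[-0.65,3,0,0,0],[-0.65,0,0,0,0]]}}

```text
time: 7.68
tool_pos: [0.5768, -0.044, -0.0103]
tcp_rot: [3.142, -0.007, 0.001]
wrist_force: [-0.9, 0.0, -0.5]
width: 0.178
grip_force: 0.0
```

{"method": "jog_arm", "body": {"motion": [[-0.65,2,0,0,0],[-0.65,2,0,0,0],[-0.65,2,0,0,0],[-0.65,1,0,0,0],[-0.65,0,0,0,0]]}}

```text
time: 8.1
tool_pos: [0.5831, -0.044, -0.0105]
tcp_rot: [3.142, -0.007, 0.001]
wrist_force: [0.0, 0.7, 0.6]
width: 0.173
grip_force: 0.0
```

{"method": "jog_arm", "body": {"motion": [[-0.65,1,0,0,0],[-0.65,1,0,0,0],[-0.65,0,0,0,0]]}}

```text
time: 8.35
tool_pos: [0.5849, -0.0439, -0.0105]
tcp_rot: [-3.142, 0.007, -0.0]
wrist_force: [-0.0, 0.3, -0.1]
width: 0.172
grip_force: 0.2
```

{"method": "jog_arm", "body": {"motion": [[-0.65,1,0,0,0],[-0.65,0,0,0,0]]}}

```text
time: 8.52
tool_pos: [0.5859, -0.044, -0.0105]
tcp_rot: [3.142, -0.007, 0.0]
wrist_force: [0.1, 0.2, -0.7]
width: 0.176
grip_force: 0.2
```

{"method": "jog_arm", "body": {"motion": [[-0.65,1,0,0,0],[-0.65,0,0,0,0]]}}

```text
time: 8.68
tool_pos: [0.5863, -0.0439, -0.0106]
tcp_rot: [-3.141, 0.007, 0.002]
wrist_force: [-1.7, 0.9, 2.6]
width: 0.172
grip_force: 1.2
```

{"method": "jog_arm", "body": {"motion": [[-0.65,1,0,0,0],[-0.65,0,0,0,0]]}}

```text
time: 8.85
tool_pos: [0.5862, -0.0439, -0.0107]
tcp_rot: [-3.141, 0.007, 0.005]
wrist_force: [-5.5, -0.4, 4.2]
width: 0.177
grip_force: 2.7
```

Run:
```python
from h import *
s=bot.read_state(); print(s['tool_pos'],s['wrist_force'],s['width'])
im,d=bot.read_camera('wrist'); np.save('wd.npy',d); np.savez('pose.npz',p=s['tool_pos'],r=s['tcp_rot'])
cv2.imwrite('pics/w5.png',cv2.resize(im[:,:,::-1],(800,600),interpolation=cv2.INTER_CUBIC))
```

```text
[ 0.58623871 -0.04389124 -0.01073162] [-5.47389754 -0.36537826  4.20842609] 0.17704338891876842
```

View pics/w5.png

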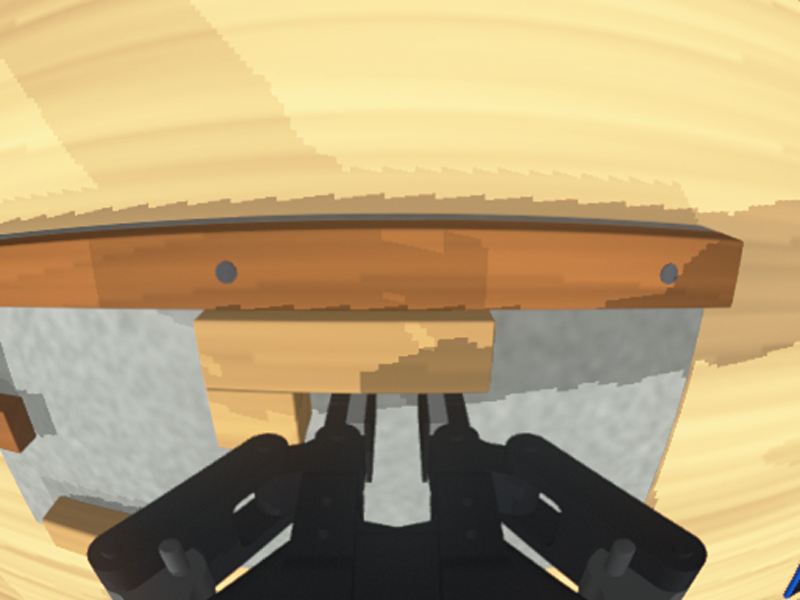

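The spacer is flush along the rail: its rail-side top edge at v≈315 is parallel to and touching the rail, with 5.5 N of contact force. Next I'll slide it along the rail.

{"method": "jog_arm", "body": {"motion": [[-0.65,0,-3,0,0],[-0.65,0,-3,0,0],[-0.65,0,-3,0,0],[-0.65,0,-3,0,0],[-0.65,0,-3,0,0],[-0.65,0,0,0,0]], "force": 60}}

```text
time: 9.4
tool_pos: [0.5863, -0.0287, -0.0113]
tcp_rot: [3.142, -0.007, -0.004]
wrist_force: [-5.3, -0.9, 0.1]
width: 0.172
grip_force: 2.4
```

Run:
```python
from h import *
s=bot.read_state(); print(s['tool_pos'],s['wrist_force'],s['width'],s['torque'])
im,d=bot.read_camera('wrist'); np.save('wd.npy',d); np.savez('pose.npz',p=s['tool_pos'],r=s['tcp_rot'])
cv2.imwrite('pics/w6.png',cv2.resize(im[:,:,::-1],(800,600),interpolation=cv2.INTER_CUBIC))
```

```text
[ 0.58632639 -0.02874889 -0.01126782] [-5.33855467 -0.93895643  0.05599629] 0.17178225323950344 [-0.14834808  0.75477468 -0.0066957 ]
```

View pics/w6.png

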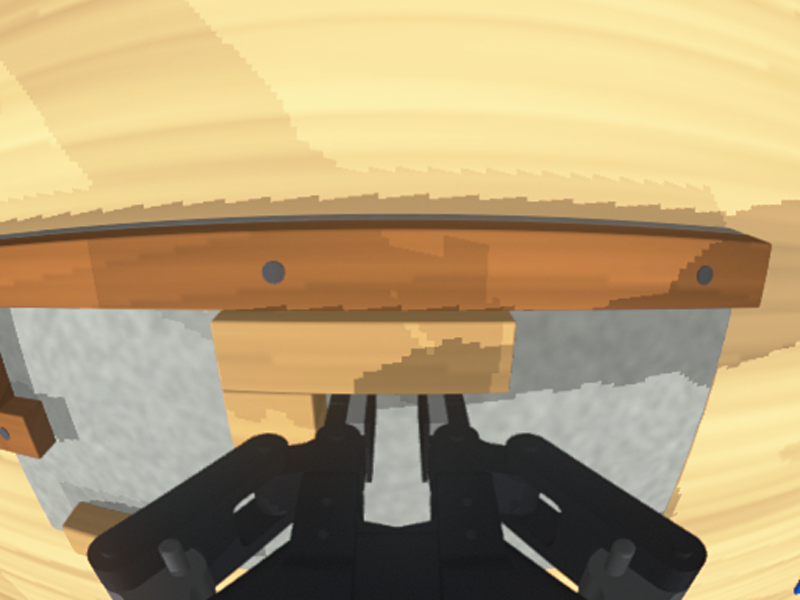

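The finger is now almost at the heel face and the spacer is still flush. Continuing the slide.

{"method": "jog_arm", "body": {"motion": [[-0.65,0,-3,0,0],[-0.65,0,-3,0,0],[-0.65,0,-3,0,0],[-0.65,0,-3,0,0],[-0.65,0,-3,0,0],[-0.65,0,-3,0,0],[-0.65,0,-3,0,0],[-0.65,0,-3,0,0],[-0.65,0,-3,0,0],[-0.65,0,-3,0,0]]}}

```text
time: 10.28
tool_pos: [0.5864, 0.0006, -0.0113]
tcp_rot: [3.141, -0.007, -0.005]
wrist_force: [-4.4, -3.1, 0.2]
width: 0.175
grip_force: 2.6
```

{"method": "jog_arm", "body": {"motion": [[-0.65,0.3,-3,0,0],[-0.65,0.3,-3,0,0],[-0.65,0,-3,0,0],[-0.65,0,-3,0,0],[-0.65,0,-3,0,0],[-0.65,0,-3,0,0],[-0.65,0,-3,0,0],[-0.65,0,-3,0,0],[-0.65,0,-3,0,0],[-0.65,0,-3,0,0]]}}

```text
time: 11.12
tool_pos: [0.5865, 0.0304, -0.0115]
tcp_rot: [3.14, -0.007, -0.007]
wrist_force: [-6.8, -4.3, 0.5]
width: 0.174
grip_force: 3.2
```

{"method": "jog_arm", "body": {"motion": [[-0.65,0,-3,0,0],[-0.65,0,-3,0,0],[-0.65,0,-3,0,0],[-0.65,0,-3,0,0],[-0.65,0,-3,0,0],[-0.65,0,-3,0,0],[-0.65,0,-3,0,0],[-0.65,0,-3,0,0],[-0.65,0,-3,0,0],[-0.65,0,-3,0,0]]}}

```text
time: 11.95
tool_pos: [0.5866, 0.0603, -0.0115]
tcp_rot: [3.14, -0.007, -0.007]
wrist_force: [-5.9, -4.3, 0.4]
width: 0.172
grip_force: 3.2
```

Around 45 mm remain. I'll do most of it at this pace, then slow down.

{"method": "jog_arm", "body": {"motion": [[-0.65,0,-3,0,0],[-0.65,0,-3,0,0],[-0.65,0,-3,0,0],[-0.65,0,-3,0,0],[-0.65,0,-3,0,0],[-0.65,0,-3,0,0],[-0.65,0,-3,0,0],[-0.65,0,-3,0,0],[-0.65,0,-3,0,0],[-0.65,0,-3,0,0]]}}

```text
time: 12.78
tool_pos: [0.5867, 0.0902, -0.0115]
tcp_rot: [3.14, -0.007, -0.007]
wrist_force: [-6.2, -4.8, 0.8]
width: 0.173
grip_force: 3.2
```

{"method": "jog_arm", "body": {"motion": [[-0.65,0,-2,0,0],[-0.65,0,-2,0,0],[-0.65,0,-2,0,0],[-0.65,0,-2,0,0],[-0.65,0,0,0,0]]}}

```text
time: 13.2
tool_pos: [0.5868, 0.0985, -0.0115]
tcp_rot: [3.141, -0.007, -0.007]
wrist_force: [-5.8, -2.9, 0.1]
width: 0.174
grip_force: 3.2
```

{"method": "jog_arm", "body": {"motion": [[-0.65,0,-1,0,0],[-0.65,0,-1,0,0],[-0.65,0,-1,0,0],[-0.65,0,-1,0,0],[-0.65,0,0,0,0]]}}

```text
time: 13.62
tool_pos: [0.5868, 0.1024, -0.0116]
tcp_rot: [3.141, -0.007, -0.007]
wrist_force: [-6.0, -2.6, 0.2]
width: 0.174
grip_force: 3.1
```

{"method": "jog_arm", "body": {"motion": [[-0.65,0,-1,0,0],[-0.65,0,-1,0,0],[-0.65,0,-1,0,0],[-0.65,0,0,0,0]]}}

```text
time: 13.95
tool_pos: [0.5868, 0.1054, -0.0116]
tcp_rot: [3.141, -0.007, -0.007]
wrist_force: [-6.9, -3.1, -0.5]
width: 0.176
grip_force: 3.1
```

{"method": "jog_arm", "body": {"motion": [[-0.65,0,-1,0,0],[-0.65,0,-1,0,0],[-0.65,0,0,0,0]]}}

```text
time: 14.2
tool_pos: [0.5868, 0.1063, -0.0116]
tcp_rot: [3.139, -0.006, -0.007]
wrist_force: [-5.5, -7.3, -0.1]
width: 0.173
grip_force: 5.9
```

{"method": "jog_arm", "body": {"motion": [[-0.65,0,-1,0,0],[-0.65,0,-1,0,0],[-0.65,0,0,0,0]]}}

```text
time: 14.45
tool_pos: [0.5868, 0.1063, -0.0115]
tcp_rot: [3.136, -0.005, -0.008]
wrist_force: [-6.6, -14.7, 2.0]
width: 0.174
grip_force: 9.4
```

The spacer has hit the end stop at TCP y = 0.1063 and the force is building. I'll unload it gently and back out diagonally.

{"method": "jog_arm", "body": {"motion": [[-0.65,0,2.5,0,0],[-0.65,-0.7,0.5,0,0],[-0.65,-2,2,0,0],[-0.65,-4,3,0,0],[-0.65,-6,3,0,0],[-0.65,-6,3,0,0],[-0.65,-4,0,-15,0],[-0.65,0,0,-30,0],[-0.65,0,0,-35,0],[-0.65,0,0,-30,0]]}}

```text
time: 15.28
tool_pos: [0.566, 0.0961, 0.1011]
tcp_rot: [-3.141, 0.007, -0.001]
wrist_force: [0.8, 0.4, -0.2]
width: 0.172
grip_force: 0.0
```

{"method": "jog_arm", "body": {"motion": [[-0.65,-15,10,-10,0],[-0.65,-15,10,0,0],[-0.65,0,0,0,0],[-0.65,0,0,0,0]]}}

```text
time: 15.62
tool_pos: [0.5358, 0.0761, 0.1099]
tcp_rot: [-3.141, 0.008, -0.002]
wrist_force: [0.3, -0.3, 0.2]
width: 0.175
grip_force: 0.0
```

Run:
```python
from h import *
s=bot.read_state(); print(s['tool_pos'],s['wrist_force'])
im,d=bot.read_camera('wrist'); np.savez('pose.npz',p=s['tool_pos'],r=s['tcp_rot'])
cv2.imwrite('wraw.png',im[:,:,::-1]); print(proj('top',(.62,.15,.028)))
p=s['tool_pos']
cv2.imwrite('pics/w7.png',cv2.resize(im[:,:,::-1],(800,600),interpolation=cv2.INTER_CUBIC))
```

```text
[0.53584417 0.07612597 0.10990571] [ 0.31616895 -0.29445416  0.24533016]
(np.float64(200.81978971079477), np.float64(161.77284108767893))
```

View pics/w7.png

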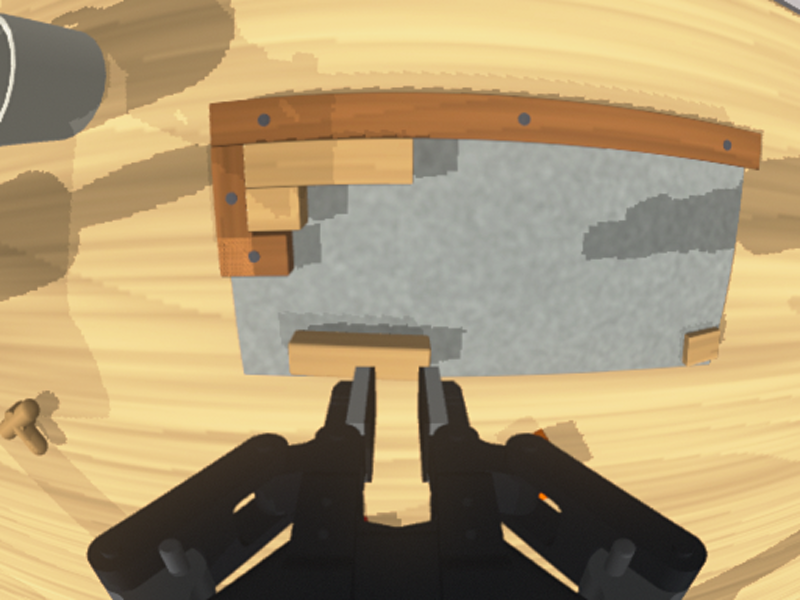

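The spacer is home: its top face spans (244–413, 140–185), tight to the rail and the end stop, with the heel behind the keeper. The strip and offcut are where they started, and the hand is clear.

```bash
python3 -c "
from workcell import bot
print(bot.finish_job())"
```

```text
the job is handed in; nothing more can be done
None
```

The spacer was pushed flat to the rail and slid into the corner pocket, against the end stop. The last picture shows it seated there with the hand clear and the strip and offcut in place. The job is handed in at about 16 s; no verdict came back.

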